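# Fit the tray stop on the egg packing deck

### The job

A half tray of eggs is waiting on the slotted packing deck. Pull open the drawer of the little grey cabinet, take out the tray stop, feed its foot into the open end of the deck's slot and slide it along until its upright plate is right up against the tray of eggs. Do not shove the tray along, leave the jar, the tape roll and the egg box undisturbed, and let go of the stop when it is in place; the drawer may stay open.

Things in the scene. Friction and masses are not known exactly. Their poses are not given: they have to be found in the camera images.
- unit_drawer0 (a joint): drawer of the small grey cabinet; 0 closed, grows to 0.174 m fully open; light, stays where it is left. It may start up to 12 mm ajar. It must be open about 140 mm for the stop inside to be lifted clear of the cabinet's top.
- unit: small grey cabinet with one drawer, 250 (deep, x) x 260 (wide, y) x 124 mm high, fixed, left or right of the middle; origin at the centre of its underside; its front faces -x. Drawer inside: 205 x 218 mm, floor 22 mm and walls up to 102 mm above the table, front panel up to 111 mm.
- unit_drawer0_handle (a point): middle of the drawer's level steel bar handle: 11 mm thick, 120 mm long along its y, 35 mm in front of the drawer face, 86 mm above the table (38 mm below the cabinet's top). It moves with the drawer, which opens along this point's -x, towards the robot.
- stop_grip (a point): middle of the black grip block of the tray stop (loose aluminium slide, about 0.35 kg, upright in the drawer, plate side away from the drawer's front). Block 26 (x) x 30 (y) x 47 mm high. The stop's underside is 51.5 mm below. The upright plate is 110 mm wide (y), its back 45 mm and its face 53 mm ahead (+x) of this point. x points to the plate, z up.
- stop: centre of the underside of the stop's foot, 10 mm ahead of stop_grip; same axes. Foot 70 (x) x 36 (y) x 8 mm thick; on it a neck 60 x 12 x 14 mm high; on that a slide plate 78 x 44 x 6 mm, underside 22 mm up; on it the grip block, top 75 mm up, and the upright plate, top 67 mm up.
- stop_face (a point): middle of the front face of the stop's upright plate, which goes against the tray; 53 mm ahead (+x) of stop_grip and 7 mm lower; x points out of the face
- slot_mouth (a point): middle of the slot's floor at its open end, 8 mm above the table. x points from the mouth along the slot into the deck, y across, z up. The slot is a channel 40 mm wide and 12 mm high for the foot, under two steel lips 8 mm thick that leave a gap 18 mm wide for the neck. Closed at its far end, 328 mm in.
- deck: plywood packing deck, 340 (x) x 200 (y) mm, top 28 mm above the table, fixed; origin under it, 190 mm in from the mouth. In front of the mouth the slot's floor goes on as a tongue 60 mm long and 100 mm wide, with two steel guide cheeks, 11 mm high, that flare out over 33 mm from a 40 mm to a 60 mm opening.
- tray_front (a point): middle of the near side of the pulp half tray of eggs, 15 mm above the deck; x points along the slot, away from the mouth. The tray (150 mm along x, 190 mm wide, 30 mm high, eggs rising to 60 mm, about 1 kg) stands loose on the deck over the slot, its near side 135 to 175 mm in from the mouth.
- jar_mid (a point): middle of a closed glass jar, 70 mm diameter, 150 mm high, standing between cabinet and deck; leave alone
- tape_mid (a point): middle of a roll of brown packing tape lying flat, 100 mm diameter, 48 mm high; leave alone
- eggbox_mid (a point): middle of a closed six-egg pulp box, 150 x 100 x 68 mm; leave alone
Mind the look-alikes: they are no part of the job. What is shaped like the part that bears tray_front but blue is not meant.

How it is judged:
By the outcome, as a careful person would: the job done as asked, in the order asked, and still so for the second after the job is handed in, with the robot touching nothing.
It also fails if it takes over 67 s, if anything falls off the work surface, if the arm or the gripper's body presses on something with over 40 N, if the wrist force passes 120 N, or if a joint passes its speed limit or range.

### The arm

A 6-joint arm with a two-finger parallel gripper is mounted at the origin on the work surface. World frame = base frame: x ahead of the robot, y to its left, z up, the work surface at z = 0. Lengths are in m, angles in rad, forces in N, time in s.
With the tool pointing down it reaches from about 0.275 to 0.75 m from the base axis. Payload 10.2 kg.
Tool frame: the origin (TCP) lies midway between the tips of the shut fingers; the grasp point (between the pads) lies 19 mm behind it (env.hold_point_z is the distance from the TCP to the grasp point, in m); x points along the fingers, z is the direction in which the jaws open and shut, and the axes are right-handed (so a half turn about x gives the same grasp; the last joint's range is limited). The gripper opens to 85 mm and grips with 20 to 120 N. Pads are 22 mm wide; open, the fingers measure 114 mm over their backs; the gripper's body (76 mm by 85 mm) begins 54 mm behind the grasp point. The pads swing forward as they close: fully open they stand 13 mm farther back than shut.
Start: joints at [0.953, 0.313, 1.498, -0, 1.331, -0.223], TCP at [0.202, 0.485, 0.206] pointing down, gripper open.
Joint ranges: [-2.94, 2.94], [-0.97, 2.17], [0.19, 2.56], [-1.23, 4.37], [0.02, 3.11], [-2.88, 2.88]. Speed limits (rad/s): [2.39, 2.39, 3.01, 3.14, 3.14, 3.14].

### API

Orientations are given as a unit quaternion [x, y, z, w].
In Python, from bench import env, kinematics, monitor, eyes, job gives the robot as it stands. The module is installed in compiled form; this text tells all that it offers. Calls block until the motion is done:
- env.reach(position, orientation): joint-space move of the TCP to a pose.
- env.movel(position, velocity=0.15, frame=None, guard=None): straight line of the TCP; frame=None keeps the orientation; velocity is the mean speed in m/s. With guard (N) it stops when the force on the tool has changed by that much, and returns True; else False.
- env.set_joints(angles): joint-space move.
- env.release() and env.close_gripper(effort=None): open the fingers fully, or close them until they stop; effort is the grip in N (None keeps the last).
- env.hold(seconds).
- kinematics.ik(position, orientation): joint angles nearest the present ones, or None.
- monitor.sense(): the state.
- eyes.grab_frame(name): name is "scene" or "top" or "wrist"; returns a dict with "frame" (384x512x3 uint8, red, green, blue), "mtx" (3x3 intrinsics, pixels), "view" (4x4, takes a point from world to camera coordinates). Camera axes: x right, y down, z forward; pixel columns grow to the right and rows downward; lengths in m; the calibration is good to about 2 mm. The wrist camera is an equidistant fisheye: a pixel r from the principal point sees the ray r / f radians off the axis. A picture is of the moment at which its call begins. There is no depth.
A pose or a line that the arm cannot do raises env.MotionError and nothing moves.
- job.hand_in(): hands the job in, once; it reports no verdict.
The state is a dict: "clock": time; "joints": joint angles; "qvel": joint speeds; "joint_efforts": joint torques, N m; "position": TCP position; "ee_rot": TCP orientation; "contact_force": force on the tool from outside, world axes, zero at the start; "ft_torque": the same for the moment, N m; "finger_gap": opening from 0.0 (shut) to 1.0 (fully open).
Only numpy, scipy, OpenCV 4.12 (cv2) and the standard library are available. Lean on these libraries where they do the work, as an engineer would, in place of code of your own. Each camera call takes 0.05 s, during which the arm holds its last target. There are 200 camera calls.

## Working session

There is one attempt and no reset: what is moved stays moved. The work goes in short steps, each a Python script; the robot and the scene stay as the last script left them, time stands still between calls to the robot, and variables do not carry over. Pictures are saved under pics/ and viewed, about 8 in all and at most 12, crops included, and the job is handed in when it is done.

```bash
mkdir -p pics; cat > h.py <<'E'
from bench import env, kinematics, monitor, eyes, job
import numpy as np, cv2
from scipy.spatial.transform import Rotation as R
def save(f,name,crop=None,scale=1):
    im=f["frame"][:,:,::-1]
    if crop: im=im[crop[1]:crop[3],crop[0]:crop[2]]
    if scale!=1: im=cv2.resize(im,None,fx=scale,fy=scale,interpolation=cv2.INTER_CUBIC)
    cv2.imwrite("pics/"+name,im)
def ray(f,u,v,fish=False):
    K,V=f["mtx"],f["view"]
    x,y=(u-K[0,2])/K[0,0],(v-K[1,2])/K[1,1]
    if fish:
        r=np.hypot(x,y); d=np.array([x/r*np.sin(r),y/r*np.sin(r),np.cos(r)]) if r>1e-9 else np.array([0,0,1.])
    else: d=np.array([x,y,1.])
    Rm,t=V[:3,:3],V[:3,3]
    return -Rm.T@t, Rm.T@d
def onz(f,u,v,z,fish=False):
    o,d=ray(f,u,v,fish); return o+d*(z-o[2])/d[2]
def proj(f,p,fish=False):
    c=f["view"][:3,:3]@np.array(p)+f["view"][:3,3]; K=f["mtx"]
    if fish:
        r=np.hypot(c[0],c[1]); th=np.arctan2(r,c[2]); q=c[:2]/r*th
    else: q=c[:2]/c[2]
    return np.array([K[0,0]*q[0]+K[0,2],K[1,1]*q[1]+K[1,2]])
def quat(yaw_jaw):
    # tool down; jaws along world direction angle yaw_jaw
    z=np.array([np.cos(yaw_jaw),np.sin(yaw_jaw),0]); x=np.array([0,0,-1.]); y=np.cross(z,x)
    return R.from_matrix(np.c_[x,y,z]).as_quat()
def st():
    s=monitor.sense(); print("t%.1f"%s["clock"],"p",np.round(s["position"],4),"F",np.round(s["contact_force"],1),"T",np.round(s["ft_torque"],2),"gap %.3f"%s["finger_gap"]); return s
E
python3 - <<'E'
from h import *
a=eyes.grab_frame("scene");b=eyes.grab_frame("top")
save(a,"scene0.png",scale=1.5);save(b,"top0.png",scale=1.5)
for f in(a,b): print(np.round(f["mtx"],1).tolist(),np.round(f["view"],3).tolist())
print(env.hold_point_z); s=st(); print(s["ee_rot"], quat(0))
E
```

```text
[[439.1, 0.0, 256.7], [0.0, 439.1, 196.1], [0.0, 0.0, 1.0]] [[0.148, 0.989, -0.013, -0.063], [0.635, -0.105, -0.766, -0.285], [-0.759, 0.105, -0.643, 1.433], [0.0, 0.0, 0.0, 1.0]]
[[412.5, 0.0, 251.5], [0.0, 412.5, 193.1], [0.0, 0.0, 1.0]] [[-0.024, -0.999, 0.024, -0.005], [-0.984, 0.019, -0.178, 0.546], [0.178, -0.028, -0.984, 0.98], [0.0, 0.0, 0.0, 1.0]]
0.0187
t0.1 p [0.2018 0.4844 0.2058] F [-0.7  0.8  0.1] T [0.02 0.07 0.03] gap 0.998
[-0.39236808  0.58873341  0.39208515  0.58797066] [0.         0.70710678 0.         0.70710678]
```

View pics/scene0.png

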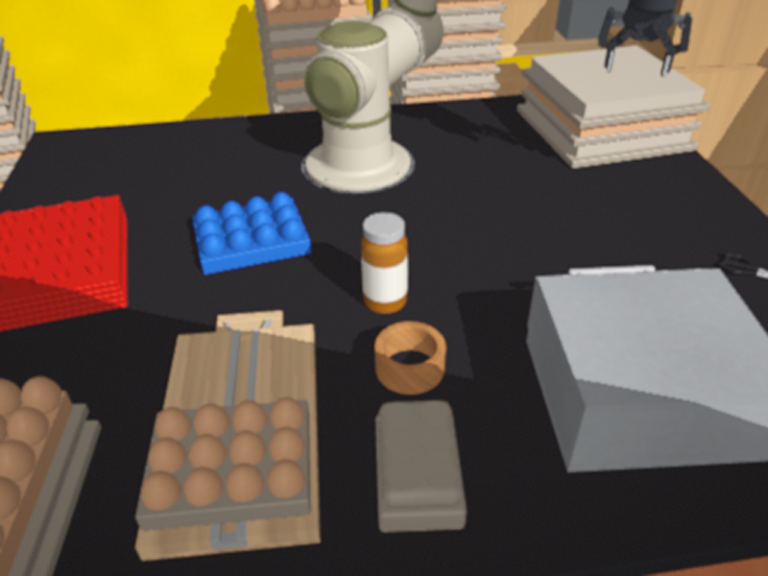

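View pics/top0.png

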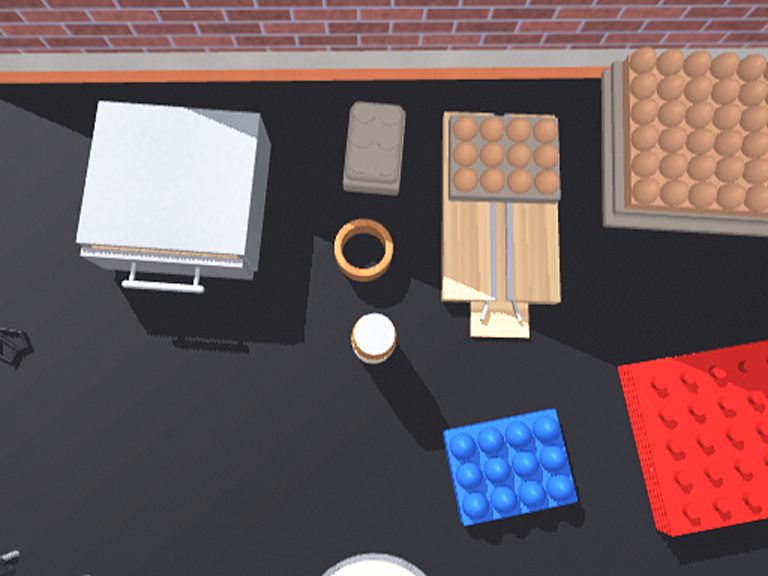

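Top view, in 1.5x pixels:
- The cabinet is at (175,180) with its only handle at (163,286).
- The deck is at (500,210), with its mouth at about (502,300) and the tongue below it.
- Candidates for the tray are the brown egg half tray on the deck (505,157), the blue look-alike (510,465) and the big tray stack at right (690,140). I choose the brown one on the deck at (505,157).
- The jar is at (374,338), the tape roll at (363,250) and the egg box at (375,148).

```bash
python3 - <<'E'
from h import *
b=eyes.grab_frame("top"); im=b["frame"]
def poly(mask,z,name):
    cs,_=cv2.findContours(mask.astype(np.uint8),cv2.RETR_EXTERNAL,cv2.CHAIN_APPROX_NONE)
    c=max(cs,key=cv2.contourArea)[:,0,:]
    P=np.array([onz(b,u,v,z)[:2] for u,v in c]); 
    (cx,cy),(w,h),a=cv2.minAreaRect((P*1000).astype(np.float32)); print(name,"c",round(cx,1),round(cy,1),"size",round(w,1),round(h,1),"ang",round(a,2),"npx",len(c)); return c
hsv=cv2.cvtColor(im,cv2.COLOR_RGB2HSV); H,S,V=[hsv[:,:,i].astype(int) for i in range(3)]
yy,xx=np.mgrid[:384,:512]
reg=lambda x0,y0,x1,y1:(xx>=x0)&(xx<x1)&(yy>=y0)&(yy<y1)
# roof (bright grey above seam)
poly((V>120)&(S<60)&reg(40,60,176,164),.124,"roof+")
m=(V>150)&(S<60)&reg(75,184,142,198); poly(m,.0905,"handle")
wood=(H>8)&(H<25)&(S>60)&(V>90)&reg(290,70,378,203); poly(wood&reg(290,132,378,203),.028,"deckfront")
poly((S>0)&(V>60)&reg(296,74,373,134),.028,"x")
blue=(S<40)&(V>70)&reg(320,136,350,200)
top=cv2.resize(im[125:230,285:385],None,fx=5,fy=5,interpolation=cv2.INTER_CUBIC)
l=cv2.resize(im[150:230,45:185],None,fx=2,fy=2,interpolation=cv2.INTER_CUBIC)
o=np.zeros((525,780,3),np.uint8);o[:,:500]=top;o[:160,500:780]=l
cv2.imwrite("pics/crop1.png",o[:,:,::-1])
E
```

```text
roof+ c 720.5 310.0 size 261.8 239.9 ang 84.67 npx 400
handle c 554.9 325.4 size 127.9 24.2 ang 88.88 npx 126
deckfront c 610.5 -292.0 size 79.9 180.6 ang 87.32 npx 191
x c 786.6 -243.7 size 205.5 167.3 ang 87.53 npx 267
```

View pics/crop1.png

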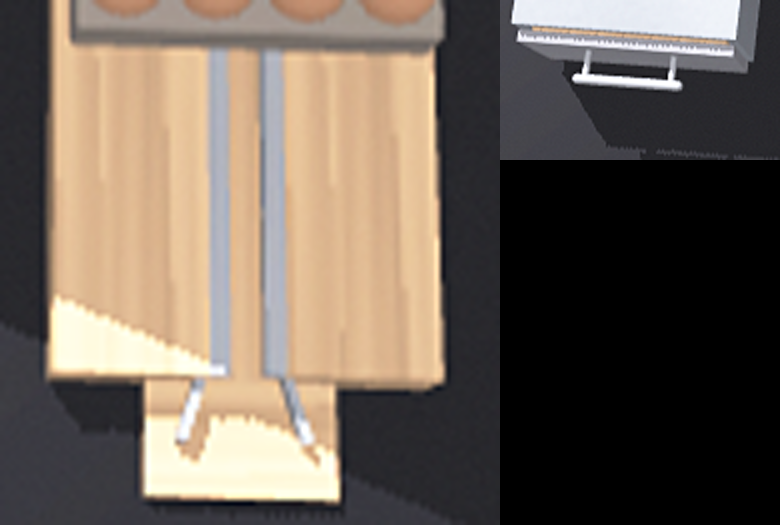

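The crop shows the lips' gap at the mouth at crop (247,374). The tray's near side is at crop y of about 45 and is square across the slot. The handle bar runs from (577,77) to (680,85), and the drawer is slightly ajar.

```bash
python3 - <<'E'
from h import *
b=eyes.grab_frame("top")
D=lambda x,y,z:onz(b,285+x/5-.4,125+y/5-.4,z)
Hn=lambda x,y,z:onz(b,45+(x-500)/2,150+y/2,z)
e1,e2=Hn(577,77,.088),Hn(680,85,.088); print("handle",e1,e2,(e1+e2)/2,np.linalg.norm(e1-e2))
print("roof corners",[np.round(onz(b,u/1.5,v/1.5,.124),3) for u,v in((98,101),(261,114),(245,255),(78,242))])
fl,fr=D(49,378,.028),D(442,386,.028); print("deck front",fl,fr,np.linalg.norm(fl-fr),np.degrees(np.arctan2(*(fl-fr)[:2])))
fl2,fr2=D(50,60,.028),D(437,60,.028);print("deck mid",fl2,fr2)
g1,g2=D(247,372,.028),D(247,60,.028); print("slot",g1,g2,"dir",np.degrees(np.arctan2(g2[1]-g1[1],g2[0]-g1[0])))
print("tongue end",D(145,496,.008),D(340,500,.008))
print("tray bottom edge",D(75,43,.028),D(443,49,.028))
print("objs jar",onz(b,374/1.5,332/1.5,.15),"tape",onz(b,363/1.5,248/1.5,.048))
E
```

```text
handle [0.55768551 0.38432616 0.088     ] [0.54563928 0.26235038 0.088     ] [0.5516624  0.32333827 0.088     ] 0.12256918072857369
roof corners [array([0.85 , 0.428, 0.124]), array([0.824, 0.167, 0.124]), array([0.591, 0.189, 0.124]), array([0.616, 0.446, 0.124])]
deck front [ 0.52915106 -0.12563113  0.028     ] [ 0.52101058 -0.3267723   0.028     ] 0.20130583688902948 2.317577426972483
deck mid [ 0.6977068  -0.13330361  0.028     ] [ 0.69444272 -0.33743919  0.028     ]
slot [ 0.53023734 -0.22708102  0.028     ] [ 0.69604907 -0.23697801  0.028     ] dir -3.415826790297449
tongue end [ 0.46997463 -0.17517025  0.008     ] [ 0.46576683 -0.2758623   0.008     ]
tray bottom edge [ 0.706784   -0.14684768  0.028     ] [ 0.70042174 -0.34108285  0.028     ]
objs jar [ 0.46405981 -0.00714236  0.15      ] tape [0.61775107 0.00597568 0.048     ]
```

```bash
cat >> h.py <<'E'
YC=np.radians(-5.6); CX=np.array([np.cos(YC),np.sin(YC),0]); CY=np.array([-np.sin(YC),np.cos(YC),0])
def qtilt(t,flip=1):
    # tool x points along cabinet +x, t below horizontal; jaws in vertical plane
    t=np.radians(t); x=np.cos(t)*CX-np.sin(t)*np.array([0,0,1]); z=flip*(np.sin(t)*CX+np.cos(t)*np.array([0,0,1]))
    return x,R.from_matrix(np.c_[x,np.cross(z,x),z]).as_quat()
E
python3 - <<'E'
from h import *
H=np.array([.5517,.3233,.086])
for t in(20,30,40):
  for fl in(1,-1):
    x,q=qtilt(t,fl)
    for n,p in(("pre",H-.10*x),("grasp",H+.019*x),("open",H-.15*CX+.019*x),("back",H-.15*CX-.08*x)):
        j=kinematics.ik(p,q); print(t,fl,n,None if j is None else np.round(j,2))
E
```

```text
20 1 pre [0.78 0.54 2.08 4.27 0.93 2.63]
20 1 grasp [0.59 0.7  1.92 4.07 0.85 2.7 ]
20 1 open [0.86 0.63 2.11 4.27 1.02 2.76]
20 1 back None
20 -1 pre [ 0.78  0.54  2.08  4.27  0.93 -0.51]
20 -1 grasp [ 0.59  0.7   1.92  4.07  0.85 -0.44]
20 -1 open [ 0.86  0.63  2.11  4.27  1.02 -0.39]
20 -1 back None
30 1 pre None
30 1 grasp [0.57 0.62 1.88 4.28 0.63 2.47]
30 1 open None
30 1 back None
30 -1 pre None
30 -1 grasp [ 0.57  0.62  1.88  4.28  0.63 -0.68]
30 -1 open None
30 -1 back None
40 1 pre None
40 1 grasp None
40 1 open None
40 1 back None
40 -1 pre None
40 -1 grasp None
40 -1 open None
40 -1 back None
```

```bash
python3 - <<'E'
from h import *
H=np.array([.5517,.3233,0]); c=H-.030*CX; Z=np.array([0,0,1])
qs=[quat(YC),quat(YC+np.pi)]
j0=monitor.sense()["joints"]
js=[kinematics.ik(c+.18*Z,q) for q in qs]; i=int(np.argmin([np.abs(j-j0).max() for j in js])); q=qs[i]; print(i,np.round(js,2))
env.reach(c+.18*Z,q); st()
print(env.movel(c+.05*Z,.15,guard=8)); st()
print(env.movel(c+.05*Z-.158*CX,.13,guard=30)); st()
env.movel(c+.17*Z-.158*CX,.2); st()
b=eyes.grab_frame("top"); save(b,"top1.png",(30,40,230,300),2.2)
w=eyes.grab_frame("wrist"); cv2.imwrite("pics/w1.png",w["frame"][:,:,::-1])
E
```

```text
0 [[ 0.37  0.53  1.24 -0.    1.37  0.47]
 [ 0.37  0.53  1.24  0.    1.37 -2.68]]
t1.5 p [0.5211 0.3271 0.1803] F [-0.1  0.8 -0.3] T [ 0.    0.01 -0.02] gap 0.999
False
t2.6 p [0.5223 0.3266 0.0511] F [ 0.6 -1.   0.5] T [ 0.   -0.03 -0.07] gap 1.003
False
t3.9 p [0.365  0.3416 0.0499] F [-0.6 -0.7 -0.1] T [-0.03 -0.02 -0.  ] gap 1.005
t4.7 p [0.3642 0.3413 0.1688] F [-0.7 -0.1 -0.1] T [0.05 0.01 0.03] gap 0.996
```

View pics/top1.png

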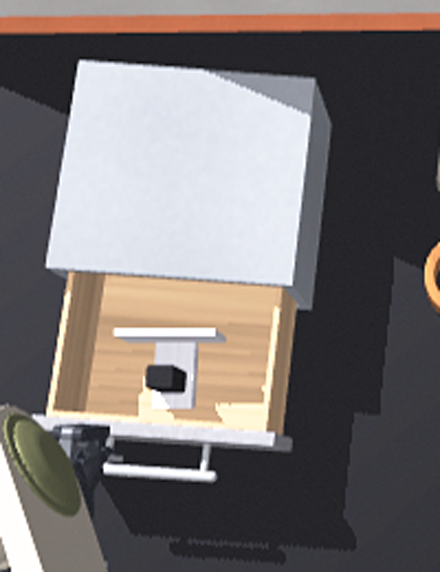

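The drawer is open and the handle has moved out. The stop stands upright inside it, with the black block at crop (165,378) and the plate's top edge from (114,331) to (215,332). Next I take a close look from above with the wrist camera.

```bash
python3 - <<'E'
from h import *
b=eyes.grab_frame("top")
D=lambda x,y,z:onz(b,30+x/2.2,40+y/2.2,z)
a,c=D(114,331,.089),D(215,332,.089); print(a,c,np.linalg.norm(a-c),np.degrees(np.arctan2((a-c)[0],(a-c)[1])))
m=(a+c)/2; yaw=-np.arctan2((a-c)[0],(a-c)[1]); d=np.array([np.cos(yaw),np.sin(yaw),0]); print("grip",m-.049*d, D(165,370,.097))
g=m-.049*d
p=np.array([g[0]-.05,g[1],.24])
env.reach(p,quat(yaw-np.pi/2)) if False else None
js=[kinematics.ik(p,quat(yaw+s*np.pi/2)) for s in(1,-1)]; print(np.round(js,2))
j0=monitor.sense()["joints"]; i=int(np.argmin([np.abs(j-j0).max() for j in js]))
env.set_joints(js[i]); st()
w=eyes.grab_frame("wrist"); print(np.round(w["mtx"],1).tolist(),proj(w,g+[0,0,.097-.089],True))
cv2.imwrite("pics/w2.png",cv2.resize(w["frame"],None,fx=1.5,fy=1.5)[:,:,::-1]); np.savez("w2.npz",**w)
E
```

```text
[0.55282915 0.38767119 0.089     ] [0.54963837 0.27939241 0.089     ] 0.1083257852343 1.6879151944539654
grip [0.50225502 0.33497512 0.089     ] [0.50796886 0.3287953  0.097     ]
[[ 0.43  0.38  1.32 -0.    1.44 -1.11]
 [ 0.43  0.38  1.32 -0.    1.44  2.03]]
t6.1 p [0.452  0.335  0.2396] F [-0.3  0.  -1.3] T [0.03 0.02 0.  ] gap 1.002
[[297.3, 0.0, 260.5], [0.0, 297.3, 187.8], [0.0, 0.0, 1.0]] [260.46506073 122.75295079]
```

View pics/w2.png

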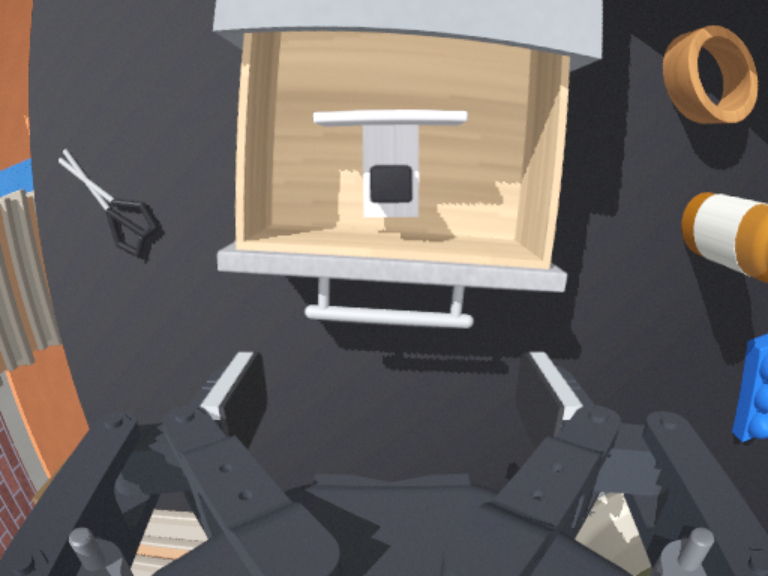

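The block's top is at about (391,183) at 1.5x, and the plate top runs from (314,115) to (466,113). It is nearly square to the gripper.

```bash
python3 - <<'E'
from h import *
w=dict(np.load("w2.npz"))
im=w["frame"]; hsv=cv2.cvtColor(im,cv2.COLOR_RGB2HSV)
m=((hsv[:,:,2]<75)).astype(np.uint8); m[:105]=0;m[138:]=0;m[:,:238]=0;m[:,285:]=0
cs,_=cv2.findContours(m,0,cv2.CHAIN_APPROX_NONE); c=max(cs,key=cv2.contourArea)[:,0]; print(c.min(0),c.max(0))
P=np.array([onz(w,u,v,.097,True)[:2]*1000 for u,v in c],np.float32); r=cv2.minAreaRect(P); print(r)
a,b=onz(w,314/1.5,114/1.5,.089,True),onz(w,466/1.5,112/1.5,.089,True); print(a,b,np.linalg.norm(a-b),np.degrees(np.arctan2((a-b)[0],(a-b)[1])))
E
```

```text
[247 111] [273 134]
((502.52130126953125, 335.42413330078125), (27.11724853515625, 24.1868953704834), 88.40949249267578)
[0.55462169 0.38784205 0.089     ] [0.55307704 0.28029353 0.089     ] 0.1075596116148945 0.8228468169461212
```

```bash
python3 - <<'E'
from h import *
g=np.array([.5025,.3354]); y=np.radians(-1.2); 
js=[kinematics.ik([*g,.15],quat(y+s*np.pi/2)) for s in(1,-1)]
s0=1; q=quat(y+np.pi/2)
env.reach([*g,.16],q)
w=eyes.grab_frame("wrist"); np.savez("w3.npz",**w); save(w,"w3.png")
print(env.movel([*g,.0585],.12,guard=8)); st()
env.close_gripper(60); st()
env.movel([*g,.085],.06); st()
print(env.movel([*g,.245],.2)); st()
w=eyes.grab_frame("wrist"); np.savez("w4.npz",**w); save(w,"w4.png",scale=1.5)
E
```

```text
False
t9.9 p [0.5029 0.3356 0.0593] F [0.  0.2 0.8] T [-0.01  0.    0.02] gap 1.002
t10.4 p [0.5027 0.3353 0.059 ] F [-1.1 -2.1  4. ] T [-0.34  0.1   0.02] gap 0.335
t11.0 p [0.5024 0.3354 0.0849] F [-0.2 -0.9 -4.6] T [-0.01  0.04  0.01] gap 0.333
False
t12.0 p [0.502  0.3352 0.2435] F [-0.1  0.5 -4.8] T [-0.03  0.07 -0.02] gap 0.333
```

View pics/w4.png

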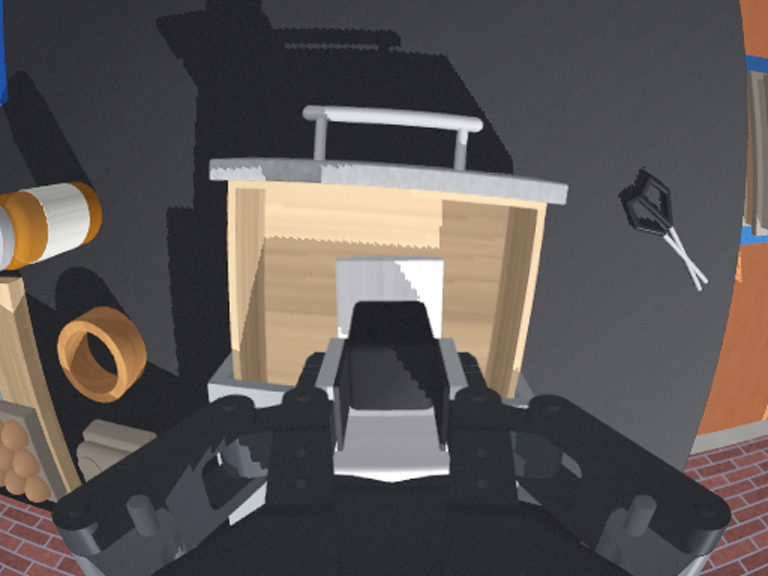

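The stop is firmly held: the block sits between the pads and the plate is on the cabinet (+x) side. I now carry it high over the jar to the slot and look there.

```bash
python3 - <<'E'
from h import *
M=np.array([.527,-.2272,0]); y=np.radians(-2.8); d=np.array([np.cos(y),np.sin(y),0]); q=quat(y+np.pi/2)
p=M-.085*d+[0,0,.245]
j=kinematics.ik(p,q); print(np.round(j,2),np.round(monitor.sense()["joints"],2))
env.reach(p,q); st()
w=eyes.grab_frame("wrist"); np.savez("w5.npz",**w); save(w,"w5.png",scale=1.5)
print("mouth px",proj(w,M+[0,0,.028],True)*1.5)
b=eyes.grab_frame("top"); save(b,"top2.png",(270,60,400,250),3)
E
```

```text
[-0.7   0.22  1.52 -0.    1.4  -2.23] [ 0.39  0.47  1.17 -0.    1.5  -1.16]
t14.1 p [ 0.4425 -0.2225  0.245 ] F [-0.3 -0.  -3.8] T [ 0.03  0.1  -0.01] gap 0.333
mouth px [388.41138638 327.45626012]
```

View pics/w5.png

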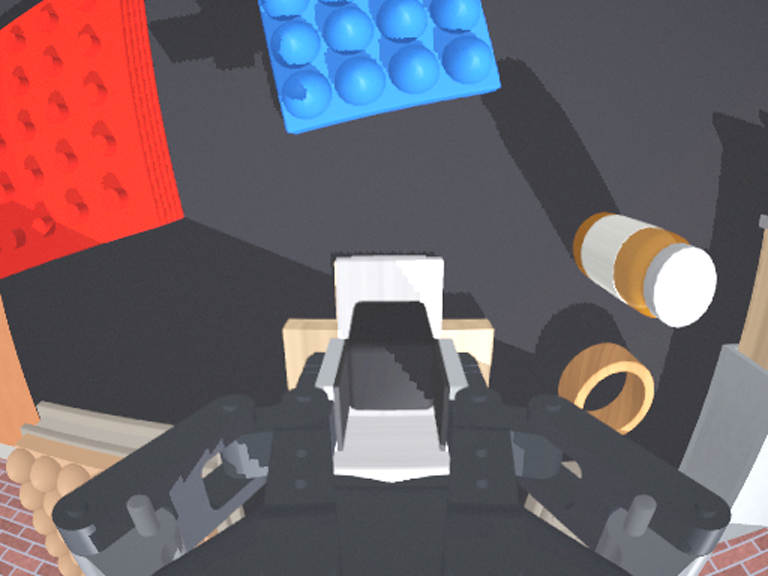

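The tongue's near corners show at (284,320) and (494,320), either side of the held stop. I cross-check them against the mouth estimate.

```bash
python3 - <<'E'
from h import *
w=dict(np.load("w5.npz"))
a,b=[onz(w,u/1.5,v/1.5,.008,True) for u,v in((284,321),(494,321))]
print(a,b,np.linalg.norm(a-b),np.degrees(np.arctan2((b-a)[0],(b-a)[1])),(a+b)/2)
print([onz(w,u/1.5,v/1.5,.022+.245-.0585,True) for u,v in((0,0),)])
# held slide-plate rear edge: world z = TCP z + offset
zt=monitor.sense()["position"][2]; z=.022+.028+(zt-.0585)
l,r=[onz(w,u/1.5,v/1.5,z,True) for u,v in((335,257),(443,257))]; print("slide rear",l,r,np.linalg.norm(l-r)); p=monitor.sense()["position"]
d=np.array([np.cos(np.radians(-2.8)),np.sin(np.radians(-2.8)),0]); print("rear mid rel tcp along/lat",((l+r)/2-p)@d,((l+r)/2-p)@np.array([-d[1],d[0],0]))
E
```

```text
[ 0.52420629 -0.33101177  0.008     ] [ 0.5339969  -0.12281884  0.008     ] 0.20842301217828713 2.692444966054398 [ 0.5291016  -0.22691531  0.008     ]
[array([ 0.23478796, -0.45718106,  0.2085    ])]
slide rear [ 0.41086589 -0.24240773  0.23647217] [ 0.41295439 -0.1983305   0.23647217] 0.044126679295500154
rear mid rel tcp along/lat -0.03060880945388653 0.0006308087261337186
```

View pics/top2.png

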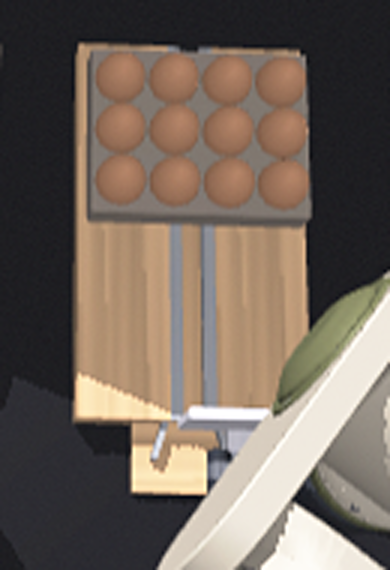

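```bash
python3 - <<'E'
from h import *
w=dict(np.load("w5.npz"))
a,b=[onz(w,u/1.5,v/1.5,.028,True) for u,v in((284,321),(494,321))]; print((a+b)/2,np.linalg.norm(a-b))
M=np.array([.527,-.2270,0]); y=np.radians(-2.8); d=np.array([np.cos(y),np.sin(y),0])
Z=np.array([0,0,1.])
p=M-.082*d
env.movel(p+.06*Z,.2); st()
print(env.movel(p+.041*Z,.03,guard=4)); s=st(); z=s["position"][2]+.0018
if .041<z<.052:
    env.movel(p+z*Z,.03); st()
    print(env.movel(M-.045*d+z*Z,.05,guard=15)); st()
    b=eyes.grab_frame("scene"); save(b,"s2.png",(60,170,300,384),3)
E
```

```text
[ 0.52131047 -0.2264642   0.028     ] 0.19813696046051804
t15.2 p [ 0.4457 -0.2234  0.061 ] F [-0.8  0.  -3.3] T [ 0.01  0.03 -0.03] gap 0.333
True
t15.7 p [ 0.4446 -0.2231  0.0448] F [-2.2  0.4  5.8] T [0.06 0.3  0.04] gap 0.333
t16.0 p [ 0.445  -0.2229  0.0463] F [-0.4  0.  -5.2] T [ 0.06  0.03 -0.05] gap 0.330
False
t16.9 p [ 0.4818 -0.2247  0.0465] F [-0.3 -0.6 -4.5] T [0.02 0.04 0.06] gap 0.332
```

View pics/s2.png

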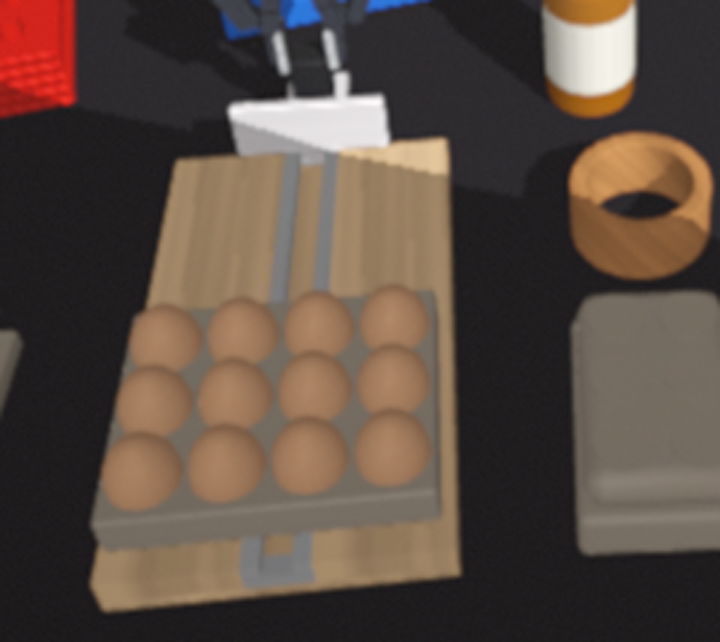

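Floor contact came at the expected height, and the plate is centred on the gap at (310,155). I feed it in, stopping short of the tray.

```bash
python3 - <<'E'
from h import *
M=np.array([.527,-.2270,0]); y=np.radians(-2.8); d=np.array([np.cos(y),np.sin(y),0])
Z=np.array([0,0,1.]); z=.0465
for a in(-.02,.02,.06,.100):
    r=env.movel(M+a*d+z*Z,.05,guard=15); print(a,r); st()
    if r: break
b=eyes.grab_frame("scene"); save(b,"s3.png",(80,220,220,320),5)
np.savez("s3.npz",**b)
t=eyes.grab_frame("top"); np.savez("t3.npz",**t); print(proj(t,M+.153*d+.036*Z))
E
```

```text
-0.02 False
t17.6 p [ 0.5069 -0.2259  0.0463] F [-1.4 -0.4 -4.4] T [-0.05  0.   -0.03] gap 0.330
0.02 False
t18.5 p [ 0.5467 -0.2279  0.0464] F [ 0.3  0.1 -4.2] T [-0.02  0.12  0.02] gap 0.332
0.06 False
t19.5 p [ 0.5867 -0.2299  0.0464] F [-0.4 -0.6 -4.5] T [ 0.03 -0.01  0.03] gap 0.334
0.1 False
t20.4 p [ 0.6266 -0.2319  0.0465] F [-0.1 -0.7 -4.5] T [0.05 0.06 0.  ] gap 0.334
[334.0919517  141.64544831]
```

View pics/s3.png

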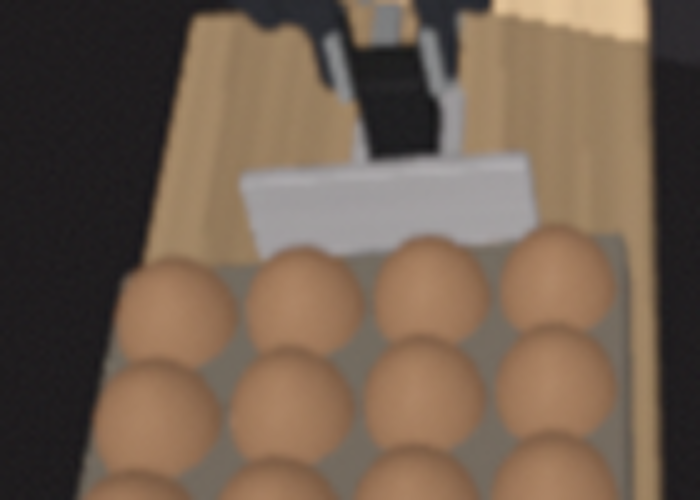

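The stop runs freely in the slot with a little way to go. Now a slow guarded approach to first touch.

```bash
python3 - <<'E'
from h import *
M=np.array([.527,-.2270,0]); y=np.radians(-2.8); d=np.array([np.cos(y),np.sin(y),0])
Z=np.array([0,0,1.]); z=.0465
def F(n=6):
    f=[]
    for _ in range(n): env.hold(.04); f.append(np.array(monitor.sense()["contact_force"])@d)
    return np.mean(f)
env.movel(M+.110*d+z*Z,.03,guard=4)
f0=F(); print("base",f0)
a=.110
while a<.135:
    a+=.001
    r=env.movel(M+a*d+z*Z,.012,guard=2.0); f=F(4); p=(monitor.sense()["position"]-M)@d
    print("%.3f %s %.2f pos %.4f"%(a,r,f-f0,p))
    if abs(f-f0)>1.0: break
b=eyes.grab_frame("scene"); np.savez("s4.npz",**b)
c=np.load("s3.npz")["frame"]
cr=lambda im:cv2.resize(im[220:320,80:220],None,fx=2.8,fy=2.8,interpolation=cv2.INTER_CUBIC)
t=eyes.grab_frame("top"); t3=np.load("t3.npz")["frame"]
ct=lambda im:cv2.resize(im[70:170,290:400],None,fx=2.8,fy=2.8,interpolation=cv2.INTER_CUBIC)
A=np.hstack([cr(c),cr(b["frame"])]); B=np.hstack([ct(t3),ct(t["frame"])]); B=np.pad(B,((0,0),(0,A.shape[1]-B.shape[1]),(0,0)))
cv2.imwrite("pics/cmp.png",np.vstack([A,B])[:,:,::-1]); st()
E
```

```text
base 0.36749700050632605
0.111 False -0.70 pos 0.1110
0.112 False -0.45 pos 0.1120
0.113 False -0.07 pos 0.1130
0.114 False -0.70 pos 0.1140
0.115 False -0.29 pos 0.1150
0.116 False 0.11 pos 0.1160
0.117 False -0.35 pos 0.1170
0.118 False -0.28 pos 0.1180
0.119 False -0.42 pos 0.1190
0.120 False -0.85 pos 0.1200
0.121 False -0.72 pos 0.1210
0.122 False -3.80 pos 0.1217
t26.4 p [ 0.6486 -0.233   0.0465] F [-5.5  0.2 -3.2] T [0.07 0.86 0.09] gap 0.337
```

View pics/cmp.png

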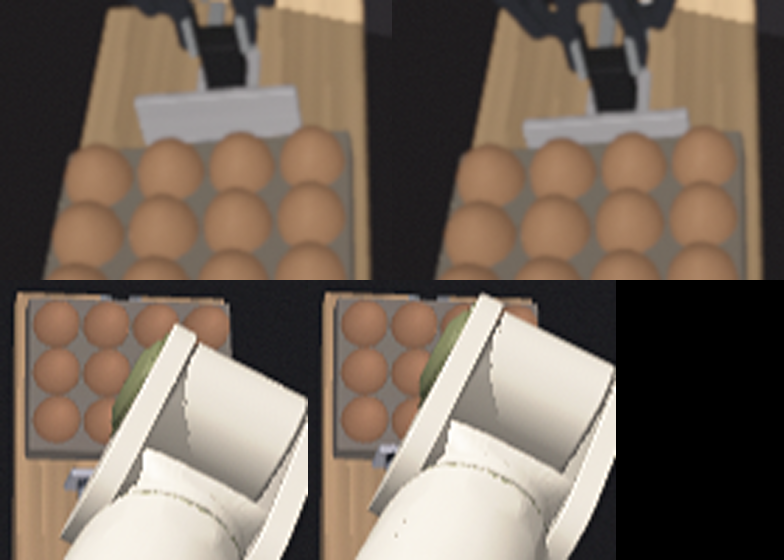

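Contact force rose cleanly at 0.122 m, against 0.123 m predicted, and the tray looks unmoved. I lower to the slot floor, let go, retreat and check.

```bash
python3 - <<'E'
from h import *
M=np.array([.527,-.2270,0]); y=np.radians(-2.8); d=np.array([np.cos(y),np.sin(y),0]); Z=np.array([0,0,1.])
print(env.movel(M+.1217*d+.0442*Z,.02,guard=4)); st()
env.release(); st()
env.movel(M+.1217*d+.16*Z,.1); 
env.movel(M+[-.15,.0,.25],.25); st()
env.set_joints(np.array(monitor.sense()["joints"])+[1.0,0,0,0,0,0]); st()
b=eyes.grab_frame("scene");t=eyes.grab_frame("top")
s4=np.load("s3.npz")["frame"]; t3=np.load("t3.npz")["frame"]
g=lambda im,x0,y0,x1,y1:cv2.resize(im[y0:y1,x0:x1],None,fx=4,fy=4,interpolation=cv2.INTER_CUBIC)
A=g(b["frame"],85,210,220,350); B=g(t["frame"],290,70,380,210)
cv2.imwrite("pics/fin.png",cv2.resize(np.hstack([A[:560,:],B[:560]]),(780,485))[:,:,::-1] if False else np.hstack([A[:,:430],B[:,:360]])[:,:,::-1])
# tray shift: phase correlation of far eggs (top view left columns), before vs now
for im0,im1,r in((t3,t["frame"],(300,74,330,132)),(s4,b["frame"],(95,275,205,345))):
    x0,y0,x1,y1=r; G=lambda i:cv2.cvtColor(i,cv2.COLOR_RGB2GRAY)[y0:y1,x0:x1].astype(np.float32)
    print(cv2.phaseCorrelate(G(im0),G(im1),cv2.createHanningWindow((x1-x0,y1-y0),cv2.CV_32F)))
E
```

```text
True
t26.6 p [ 0.6483 -0.2332  0.045 ] F [-2.   0.9  5. ] T [0.23 0.23 0.06] gap 0.332
t27.2 p [ 0.647  -0.2328  0.0431] F [ 0.4  1.7 -0.2] T [ 0.   -0.01  0.  ] gap 1.002
t29.8 p [ 0.3775 -0.227   0.2495] F [ 0.3 -0.6  0. ] T [ 0.01  0.05 -0.07] gap 0.998
t31.3 p [0.3953 0.1945 0.2494] F [ 0.2 -0.1 -0.5] T [ 0.   -0.03 -0.02] gap 1.003
((0.15452833426897605, 0.020252037479796314), 1.0687815735075208)
((0.020868029963509116, 0.01582065204802774), 0.937603160738945)
```

View pics/fin.png

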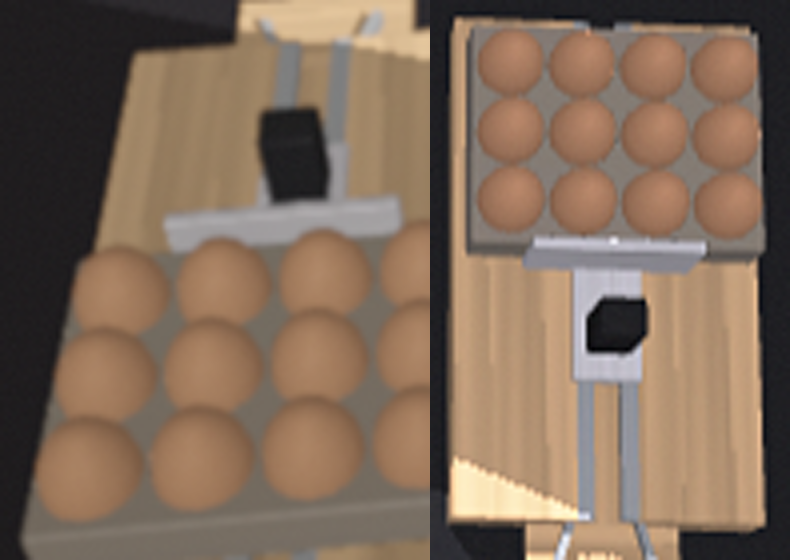

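The stop sits in the slot with its plate at the tray, and the tray moved less than 0.2 px. I check that the stop did not creep back on release and that the other things did not move, then hand in.

```bash
python3 - <<'E'
from h import *
b=eyes.grab_frame("scene");t=eyes.grab_frame("top"); s4=dict(np.load("s4.npz"))
G=lambda i,r:cv2.cvtColor(i,cv2.COLOR_RGB2GRAY)[r[1]:r[3],r[0]:r[2]].astype(np.float32)
def ps(i0,i1,r): return np.round(cv2.phaseCorrelate(G(i0,r),G(i1,r),cv2.createHanningWindow((r[2]-r[0],r[3]-r[1]),cv2.CV_32F))[0],2)
print("plate since contact px",ps(s4["frame"],b["frame"],(118,252,192,276)))
M=np.array([.527,-.2270,0]); y=np.radians(-2.8); d=np.array([np.cos(y),np.sin(y),0])
print("1mm in px",proj(b,M+.174*d+[0,0,.075])-proj(b,M+.173*d+[0,0,.075]))
i0=cv2.imread("pics/scene0.png"); i0=cv2.resize(i0,(512,384),interpolation=cv2.INTER_AREA)[:,:,::-1].copy()
for n,r in(("jar",(232,135,282,215)),("tape",(240,208,306,268)),("box",(240,260,320,360))): print(n,ps(i0,b["frame"],r))
pt=onz(t,290+615/4,70+239/4,.075); print("plate top front along slot",(pt-M)@d)
job.hand_in()
E
```

```text
plate since contact px [0.14 0.28]
1mm in px [-0.04113518  0.400173  ]
jar [-0.04 -0.06]
tape [0.01 0.03]
box [-0.02 -0.02]
plate top front along slot 0.18088897962993153
the job is handed in; nothing more can be done
```

The tray stop is in the slot with its plate up against the brown egg tray. I let go of it, withdrew the arm and handed the job in at about 31 s on the robot's clock, under the 67 s limit. `job.hand_in()` gives no verdict.

I hooked the drawer handle and pulled the drawer open, about 150 mm by plan. I then lifted the stop out over the jar, set its foot on the tongue and fed it along the slot. I moved in 1 mm steps until it touched the tray, where the force rose about 4 N at 122 mm against 123 mm predicted. Then I lowered it to the slot floor and released.

**Checks that agreed:**
- **Tray:** it moved less than 0.2 px between just before contact and the end, which is under 0.5 mm.
- **Stop:** on release the plate shifted about 0.3 px, under 1 mm and towards the tray. It did not creep back.
- **Jar, tape roll and egg box:** all within 0.1 px of where they started.

**One check disagreed:** a rough top-view reading put the plate face 181 mm along the slot, against about 175 mm from the arm's position. I read that pixel by eye, so I trusted the contact force and the before-and-after image comparison instead.

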